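# Hook the brake spring of a ribbon unwind stand onto its anchor post

## Robot

A 7-joint arm with a two-finger parallel gripper is mounted at the origin on the work surface. World frame = base frame: x ahead of the robot, y to its left, z up, the work surface at z = 0. Lengths are in mm, angles in rad, forces in N, time in s.
With the tool pointing down it reaches from about 400 to 850 mm from the base axis. Payload 4.5 kg.
Tool frame: the origin (TCP) lies at the very end of the fingers, on their centre line; the grasp point (between the pads) lies 19 mm behind it; z points along the fingers, y is the direction in which the jaws open and shut (so a half turn about z gives the same grasp; the last joint's range is limited). The gripper opens to 88 mm and grips with 3 to 60 N. Pads are 18 mm wide; open, the fingers measure 123 mm over their backs; the gripper's body (75 mm by 187 mm) begins 45 mm behind the grasp point.
Start: joints at [-1.292, 0.689, -0.195, 1.565, 0.157, 0.902, -0.215], TCP at [151.455, 606.395, 238.743] pointing down, gripper open.
Joint ranges: [-3.01, 3.01], [-0.46, 2.08], [-1.47, 1.51], [0.13, 2.56], [-1, 4.14], [0.04, 2.09], [-2.66, 2.66]. Speed limits (rad/s): [2.57, 2.57, 3.14, 3.14, 3.14, 3.14, 3.14].

## Interface

Orientations are given as a rotation vector (axis times angle).
In Python, from plant import manip gives the robot as it stands. The module is installed in compiled form; this text tells all that it offers.
- The arm moves only by the shell command python3 -m handwheel 'ROWS'. ROWS is JSON, a list of rows, each an object with "travel": the shift along the tool's x, y, z in mm, a list of three; "turn": the turn, a rotation vector about the tool's x, y, z in degrees, a list of three; "gripper": the opening, from -1 (shut) to 1 (fully open). In form: [{"travel": [tx, ty, tz], "turn": [ax, ay, az], "gripper": gripper}, ...]. A call has 1 to 12 rows; each row is the pose to reach, as a shift and turn from the pose commanded when the call began, along the tool's axes at that moment; what a row does not reach only later rows make up. A row lasts 1/8 s, in which the tool goes at most 62.5 mm and 10.7 degrees, less where a joint would pass 70% of its speed; a pose out of reach is approached as far as the arm can. A call with a gripper value outside its range is refused whole. The fingers move at their own pace and stop on an object; the grip force is fixed at half the most. Time passes only in rows, so rows that repeat a pose let the fingers close. It gives the time, the measured TCP pose, the force and the opening at its end, in the units of the state.
- manip.get_obs(): the state, without advancing time (a new reading comes with each control period).
- manip.grab_frame(name): name is "side" or "top"; returns the picture (400x640x3 uint8, red, green, blue); there is no depth.
- manip.calibration(name): a dict with "fx", "fy", "cx", "cy" (pixels), "extrinsics" (4x4, takes a point from camera to world coordinates). Camera axes: x right, y up, looking along -z (the intrinsics and any distortion apply to the point x, -y, -z); pixel columns grow to the right and rows downward; lengths in mm; the calibration is good to about 2 mm. A picture is of the moment at which its call begins. calibration takes no time and is no camera call.
- manip.hand_in(): hands the job in, once; it reports no verdict.
The state is a dict: "clock": time; "q": joint angles; "dq": joint speeds; "tau": joint torques, N m; "ee_pos": TCP position; "ee_rot": TCP orientation; "force": force on the tool from outside, world axes, zero at the start; "torque": the same for the moment, N m; "gripper_width": finger opening in mm.
Only numpy, scipy, OpenCV 4.12 (cv2) and the standard library are available. Lean on these libraries where they do the work, as an engineer would, in place of code of your own. Each camera call takes 0.05 s, during which the arm holds its last target.

## Task

The brake spring of the ribbon stand has been left off its yellow-headed anchor post, which is clamped somewhere along its slot: with the orange spring puller catch the brass D-ring on the end of the spring, stretch the spring without spoiling it, lift the ring over the post and ease the load onto it, so that the ring sits down round the post under its head and the brake is held on. Touch the spring and the brake arm with the puller only, do not let the spring fly back, be gentle with the post and the stand, and leave everything else where it is. Then lay the puller back on the cutting mat, clear of the stand.

Things in the scene. Friction and masses are not known exactly. Their poses are not given: they have to be found in the camera images.
- puller_grip (a point): Centre of the spring puller's orange grip: a flat-sided bar 90 long, 22 wide (34 in its rear part, from 16 mm behind this point on), 28 mm tall, hook down. x points to its hook, z up. A cranked 4 mm steel shank, 36 mm above the underside, leads to a vertical leg (4 mm thick) 115 mm ahead of this point; a 3 mm toe at its foot points 5 mm back to the grip. 110 to 180 g.
- hook_crook (a point): Crook of the puller's hook: where a 3 mm wire's centre lies when it rests on the toe and against the leg. It lies 3.5 mm behind the leg's axis, 7.5 mm below the grip's centre, 4.5 mm above the hook's lowest point. Axes as puller_grip.
- ring_mid (a point): Centre of the opening of the brass D-ring on the free end of the spring: wire 3 mm, opening 17 mm wide (y), 14 mm long (x, its two spring-side corners cut off). x points along the spring away from the lug, z up. The ring lies level, 20 mm above the stand's underside; it swings freely sideways about the lug, can be tipped up by 20 degrees and sinks back level by its weight.
- ring_bar (a point): Middle of the straight outer bar of the D-ring (centre of the 3 mm wire), 8.5 mm beyond ring_mid along x, 73.5 mm from the lug when the spring is slack. Axes as ring_mid.
- spring_lug (a point): The pin under the near end of the red brake arm on which the other eye of the spring hangs; 20 mm above the stand's underside, at the height of the spring.
- post_slot (a point): Middle of the slot in which the anchor post is clamped, 20 mm above the stand's underside: the height where the ring belongs. The post itself stands up to 13 mm to either side of this point along the stand's y: find it by touch or sight. Round it: neck 6 mm thick from 3 mm below to 5 mm above this height, shoulder 10 mm thick below, flat yellow head 9 mm thick and 5 mm tall above.
- spring_ring (a joint): Stretch of the spring in m, 0 when slack. It pulls with about 1.2 N when it just opens and 0.2 N more for each mm. On the post it is stretched 15 to 41 mm (4 to 10 N); more than 55 mm spoils it.
- brake_arm (a joint): Angle of the brake arm in rad: 0 with its rubber shoe against the rim of the turntable (a stop), up to 0.2 backed off. The spring pulls it to 0; the lug, 55 mm from the arm's pivot, moves with it.
- stand: Ribbon unwind stand, fixed to the bench: grey plate 210 x 275 x 10 mm; origin on the underside below the brake arm's pivot, z up. Turntable and purple spool (90 mm tall) at its +x, +y side. Middle of the post's slot at (-55, -97) mm, spring lug at (-55, 0) mm with the brake on: the spring is to be stretched along -y.
- glue_gun_mid (a point): Blue glue gun lying on its side, 40 mm tall: leave alone.
- mirror_mid (a point): Round mirror 170 mm across, 4 mm thick, lying flat: leave alone.
- pin_a_mid (a point): Wooden clothes peg, 74 mm long, 15 mm tall: leave alone.
- pin_b_mid (a point): Another clothes peg: leave alone.
- spare_spool_mid (a point): Spare spool, 72 mm across, 28 mm tall: leave alone.
- parts_tray_mid (a point): Grey parts tray 100 x 75 x 22 mm: leave alone.
There are look-alikes about, which are no part of the job. What is shaped like the part that bears puller_grip but pink is not meant.

How it is judged (in metres and radians):
On the way:
1. the puller carries the stretched ring, lifted to the top of the post (value of joint spring_ring above 0.008 m and contact force between puller and spring_ring above 1.5 N and z of ring_bar in the frame of stand above 0.029 m), for 0.1 s.
At the end, for the whole second after the job is handed in: The D-ring hangs on the anchor post under its head (within 4.5 mm of the proper height), held by it against the spring's pull (over 3 N, stretched over 12 mm), the brake arm on (under 0.02 rad); the puller lies still and released on the mat, its hook over 50 mm from the slot (contact force between spring_ring and anything else above 3 N and contact force between puller and spring_ring below 0.1 N and value of joint spring_ring above 0.012 m and value of joint brake_arm below 0.02 rad and z of ring_bar in the frame of stand between 0.0155 and 0.0245 m and height (world z) of puller_grip below 0.025 m and linear speed of puller below 0.02 m/s and contact force between puller and stand below 0.1 N and horizontal distance between hook_crook and post_slot above 0.05 m and world x of puller_grip between 0.34 and 0.84 m and world y of puller_grip between -0.53 and 0.53 m); the robot touches nothing.
It fails at once if the spring is overstretched (more than 55 mm) (value of joint spring_ring above 0.055 m).
It fails at once if the spring flies back (faster than 0.3 m/s) (velocity of joint spring_ring below -0.3 m/s).
It fails at once if the puller is forced against the stand or its post, or the ring against the post (over 20 N) (contact force between puller and stand above 20 N or contact force between spring_ring and anything else above 20 N).
It fails at once if the hand touches the spring or the brake arm (contact force between any of the fingers, the arm and brake_arm above 0.5 N).
It fails at once if something else on the mat is moved (over 15 mm) (distance of any of glue_gun_mid, mirror_mid, pin_a_mid, pin_b_mid, spare_spool_mid, parts_tray_mid from where it was at the start of the episode above 0.015 m).
It also fails if it takes over 72 s, if anything falls off the work surface, if the arm or the gripper's body presses on something with over 40 N, if the wrist force passes 120 N, or if a joint passes its speed limit or range.

## Working session

There is one attempt and no reset: what is moved stays moved. The work goes in short steps, Python scripts to look and compute and a shell command to move; the robot and the scene stay as the last step left them, time stands still between calls to the robot, and variables do not carry over. Pictures are saved under pics/ and viewed, and the job is handed in when it is done.

```bash
mkdir -p pics
python3 - <<'E'
from plant import manip
import cv2,numpy as np
np.set_printoptions(precision=4,suppress=True)
for n in("side","top"):
    f=manip.grab_frame(n); cv2.imwrite(f"pics/{n}0.png",f[:,:,::-1]); c=manip.calibration(n); print(n,{k:(v if k!='extrinsics' else np.array(v)) for k,v in c.items()})
o=manip.get_obs(); print(o)
E
```

```text
side {'fx': 369.95710907409625, 'fy': 369.95710907409625, 'cx': 318.0307950884524, 'cy': 199.36362110682975, 'extrinsics': array([[   0.9775,    0.1521,   -0.1465,  335.2032],
       [  -0.2109,    0.7375,   -0.6415, -704.2083],
       [   0.0105,    0.6579,    0.753 ,  856.1839],
       [   0.    ,    0.    ,    0.    ,    1.    ]])}
top {'fx': 518.8783324347696, 'fy': 518.8783324347696, 'cx': 327.2687010112779, 'cy': 207.4771457781759, 'extrinsics': array([[  -0.0068,    0.9982,   -0.0594,  425.7906],
       [  -1.    ,   -0.0069,   -0.001 ,  -36.7957],
       [  -0.0014,    0.0594,    0.9982, 1370.5122],
       [   0.    ,    0.    ,    0.    ,    1.    ]])}
{'clock': 0.1, 'q': array([-1.2922,  0.6899, -0.1945,  1.5662,  0.1573,  0.9025, -0.2151]), 'dq': array([ 0.    , -0.0018, -0.0003, -0.0035, -0.0018, -0.0003,  0.0004]), 'tau': array([ -0.0036, -52.8503,  -1.2722, -15.3838,  -0.0527,   0.002 ,
         0.    ]), 'ee_pos': array([151.3799, 605.8227, 238.0019]), 'ee_rot': array([-0.3835, -3.118 ,  0.0025]), 'force': array([0.3286, 0.0756, 0.1717]), 'torque': array([-0.0028, -0.0178,  0.0004]), 'gripper_width': 88.2026876767468}
```

View pics/side0.png

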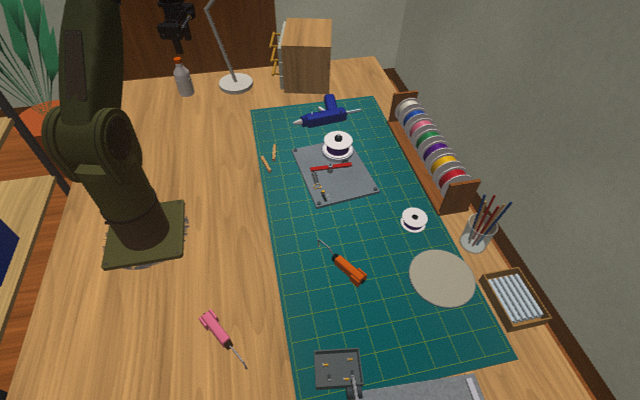

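View pics/top0.png

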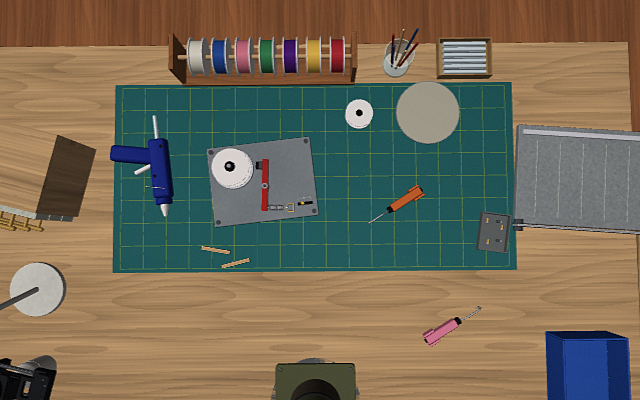

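Candidates for the puller are the orange-gripped tool at top (407,199) / side (350,268) and the pink look-alike at top (445,330) / side (215,328). By the description I choose the orange one and check it in a crop.

```bash
cat > h.py <<'E'
from plant import manip
import cv2,numpy as np
np.set_printoptions(precision=2,suppress=True)
def ray(n,u,v):
    c=manip.calibration(n);E=np.array(c['extrinsics'])
    d=np.array([(u-c['cx'])/c['fx'],-(v-c['cy'])/c['fy'],-1.])
    return E[:3,3],E[:3,:3]@d
def onz(n,u,v,z):
    o,d=ray(n,u,v); return o+d*(z-o[2])/d[2]
def proj(n,p):
    c=manip.calibration(n);E=np.array(c['extrinsics'])
    q=E[:3,:3].T@(np.array(p,float)-E[:3,3]); return np.array([c['cx']+c['fx']*q[0]/-q[2], c['cy']-c['fy']*q[1]/-q[2]])
def tri(uvs,uvt):
    A=[];b=[]
    for n,uv in(("side",uvs),("top",uvt)):
        o,d=ray(n,*uv);d=d/np.linalg.norm(d);P=np.eye(3)-np.outer(d,d);A.append(P);b.append(P@o)
    A=np.vstack(A);b=np.hstack(b);x,*_=np.linalg.lstsq(A,b,rcond=None);return x,np.linalg.norm(A@x-b)
def crop(img,x0,y0,w,h,s,name):
    cv2.imwrite(name,cv2.resize(img[y0:y0+h,x0:x0+w,::-1],None,fx=s,fy=s,interpolation=cv2.INTER_CUBIC))
E
python3 - <<'E'
from h import *
t=cv2.imread("pics/top0.png")[:,:,::-1]; s=cv2.imread("pics/side0.png")[:,:,::-1]
a=cv2.resize(t[180:230,360:435],None,fx=8,fy=8,interpolation=cv2.INTER_CUBIC)
cv2.imwrite("pics/pt.png",a[:,:,::-1])
crop(t,200,130,125,100,6,"pics/st.png"); crop(s,285,120,100,95,6,"pics/ss.png"); crop(s,305,230,75,60,8,"pics/ps.png")
for n,i in(("top",t),("side",s)):
    hsv=cv2.cvtColor(i,cv2.COLOR_RGB2HSV); m=cv2.inRange(hsv,(5,180,100),(14,255,255))
    N,l,st,c=cv2.connectedComponentsWithStats(m)
    for k in range(1,N):
        if st[k,4]>20: print(n,st[k],c[k])
E
```

```text
top [390 185  35  26 315] [407.41 197.73]
side [173  57   8   4  25] [176.44  58.24]
side [ 52 100   8   7  42] [ 55.17 102.95]
side [ 19 106  27  31 449] [ 32.57 120.55]
side [   0  127   49   54 1282] [ 18.45 158.63]
side [ 64 177   8   8  24] [ 67.67 180.38]
side [   0  184   67  208 3089] [ 28.12 292.94]
side [335 255  32  28 297] [350.86 268.92]
side [559 346  36  54 142] [578.2  374.17]
```

View pics/pt.png

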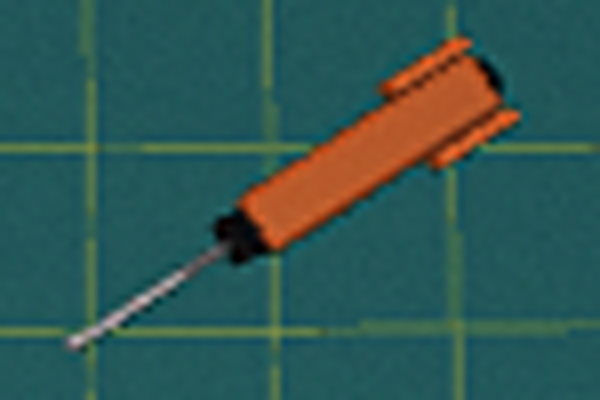

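View pics/ps.png

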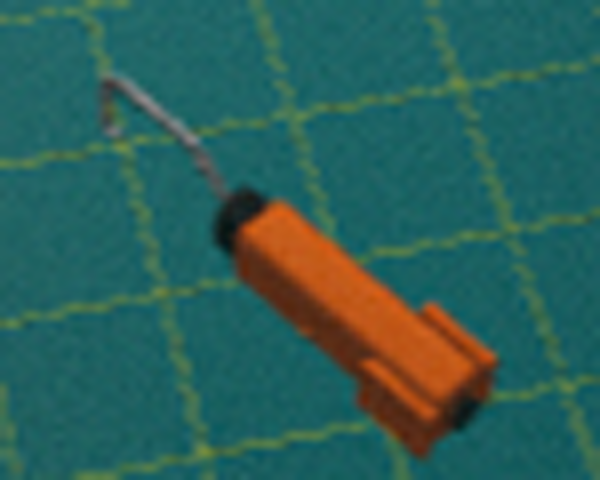

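View pics/st.png

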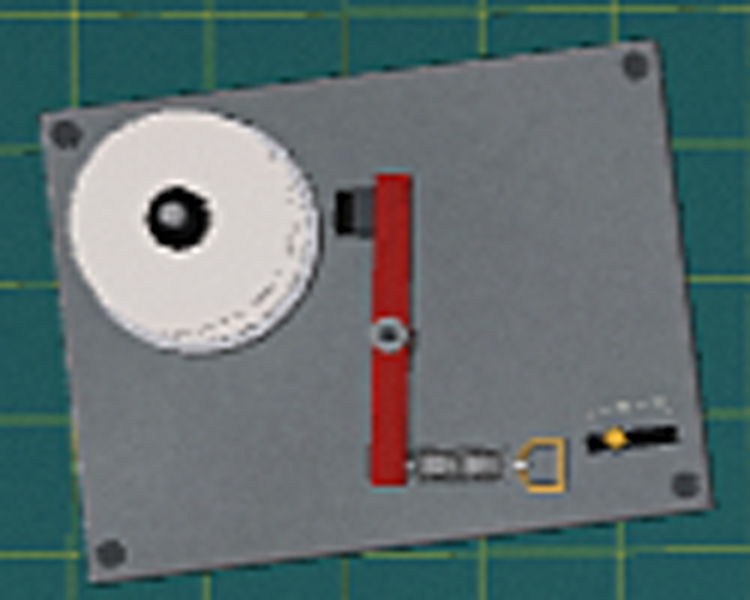

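View pics/ss.png

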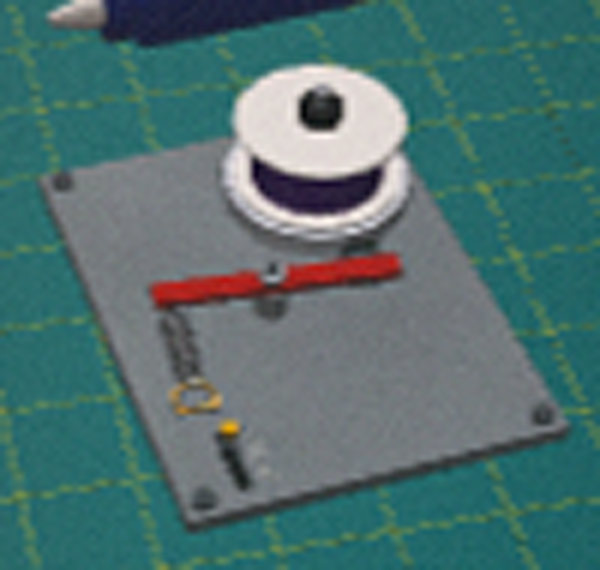

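The pictures show the orange puller with its hook at top (369,222), rear at (420,192) and side-view hook at (318,240). On the stand, the brass ring is near top (292,207), the yellow post head near (302,203), the red arm at x≈265, and the side-view post head near (323,191). Next I measure these.

```bash
cat > m.py <<'E'
from h import *
import sys
def mask(i,lo,hi,roi):
    hsv=cv2.cvtColor(np.ascontiguousarray(i),cv2.COLOR_RGB2HSV);m=cv2.inRange(hsv,lo,hi);z=np.zeros_like(m);x,y,w,h=roi;z[y:y+h,x:x+w]=m[y:y+h,x:x+w];return z
def cen(m):
    ys,xs=np.nonzero(m);return np.array([xs.mean(),ys.mean()]),len(xs)
E
python3 - <<'E'
from m import *
t=cv2.imread("pics/top0.png")[:,:,::-1]; s=cv2.imread("pics/side0.png")[:,:,::-1]
# hsv around ring/post
for n,i,roi in(("top",t,(282,195,35,25)),("side",s,(308,178,30,25))):
    m=mask(i,(14,110,110),(32,255,255),roi)
    N,l,st,c=cv2.connectedComponentsWithStats(m,connectivity=8)
    for k in range(1,N): print(n,st[k],c[k], i[l==k].max(0))
# plate corners top z=10
C=[(40,115),(655,40),(713,508),(92,582)]
W=[onz("top",200+x/6-.42,130+y/6-.42,10) for x,y in C]; print(np.array(W))
print("edges",[np.linalg.norm(W[k]-W[(k+1)%4]) for k in range(4)])
print("ydir",W[0]-W[1],W[3]-W[2],"xdir",W[0]-W[3],W[1]-W[2])
print("pivot",onz("top",200+388/6-.42,130+334/6-.42,30), tri((285+273/6-.42,120+270/6-.42),(200+388/6-.42,130+334/6-.42)))
for n,i,roi in(("top",t,(380,180,50,40)),("side",s,(330,250,40,36))):
    m=mask(i,(4,150,90),(16,255,255),roi); r=cv2.minAreaRect(np.argwhere(m>0)[:,::-1].astype(np.float32)); print(n,cen(m),r)
print(onz("top",360+72/8-.44,180+343/8-.44,36), tri((305+113/8-.44,230+78/8-.44),(360+72/8-.44,180+343/8-.44)))
E
```

```text
top [301 201   3   4   8] [302.  202.5] [241 186  66]
top [287 203   7   9  22] [290.86 206.64] [226 172  87]
top [287 208   1   2   2] [287.  208.5] [154 118  64]
side [314 184   2   2   2] [314.5 184.5] [151 124  73]
side [319 184   1   1   1] [319. 184.] [116  97  62]
side [320 186   2   2   3] [320.33 186.67] [185 149  93]
side [314 188   3   1   3] [315. 188.] [171 126  75]
side [322 190   3   2   5] [322.8 190.6] [230 167  77]
[[664.65 283.67  10.  ]
 [696.13  12.36  10.  ]
 [489.17 -12.05  10.  ]
 [458.67 259.49  10.  ]]
edges [np.float64(273.1348370562473), np.float64(208.39112781134708), np.float64(273.2449983996423), np.float64(207.3968773135538)]
ydir [-31.48 271.31   0.  ] [-30.5  271.54   0.  ] xdir [205.98  24.18   0.  ] [206.96  24.41   0.  ]
pivot [564.54 127.72  30.  ] (array([562.95, 126.44,  41.06]), np.float64(0.6264741037574099))
top (array([407.44, 197.59]), 333) ((406.1922607421875, 198.5384521484375), (12.75810432434082, 34.66876220703125), 56.3099365234375)
side (array([350.28, 269.25]), 338) ((348.3688659667969, 269.057373046875), (34.698001861572266, 15.236390113830566), 39.80556869506836)
[ 465.99 -141.37   36.  ] (array([ 466.67, -141.85,   31.03]), np.float64(0.7531179162071084))
```

Run:
```python
from m import *
f=lambda x,y,z:onz("top",360+x/8-.44,180+y/8-.44,z)
L=f(72,343,36);F=f(260,227,28);B=f(483,80,28)
print("leg",L,"front",F,"back",B,np.linalg.norm(F-B),np.linalg.norm((L-F)[:2]),np.linalg.norm((L-(F+B)/2)[:2]),"mid",(F+B)/2)
d=(L-B)[:2];d/=np.linalg.norm(d);print("heading",np.degrees(np.arctan2(d[1],d[0])), np.degrees(np.arctan2(*(F-B)[[1,0]])),"grip by leg",L[:2]-115*d)
g=lambda x,y,z:onz("top",200+x/6-.42,130+y/6-.42,z)
print("post",g(615,438,30),tri((285+229/6-.42,120+428/6-.42),(200+615/6-.42,130+438/6-.42)))
print("bar",g(563,465,20),"ringmid",g(543,465,20),"slot ends",g(587,444,10),g(677,434,10))
from scipy.spatial.transform import Rotation as R
o=manip.get_obs();print(R.from_rotvec(o['ee_rot']).as_matrix())
```

```text
leg [ 465.99 -141.37   36.  ] front [ 503.39 -203.31   28.  ] back [ 550.69 -276.36   28.  ] 87.01857067340308 72.36154869627616 115.8574090613791 mid [ 527.04 -239.84   28.  ]
heading 122.1032570281024 122.92099073328379 grip by leg [ 527.11 -238.78]
post [518.77  29.71  30.  ] (array([517.93,  29.86,  30.03]), np.float64(1.2015483832671712))
bar [507.86  52.85  20.  ] ringmid [507.92  61.55  20.  ] slot ends [517.61  42.98  10.  ] [521.73   3.53  10.  ]
[[-0.97  0.24 -0.  ]
 [ 0.24  0.97 -0.  ]
 [-0.   -0.   -1.  ]]
```

```bash
python3 - <<'E'
from m import *
b=onz("top",38,290,0);b2=onz("side",236,83,0);print(b,b2)
for z in(0,100,200,300,400):print(z,proj("side",[*b[:2],z]),proj("top",[*b[:2],z]))
print("elbow pts", onz("side",205,8,300))
for n,u,v in(("top",68,135),("top",95,150),("top",75,218),("side",285,90),("side",332,92)):print(n,onz(n,u,v,0))
print("tcp in side",proj("side",[151,606,238]),proj("side",[151,606,400]))
E
python3 - <<'E'
import cv2
i=cv2.imread("pics/side0.png")[0:110,60:360];cv2.imwrite("pics/lamp.png",cv2.resize(i,None,fx=2.6,fy=2.6))
E
```

```text
[295.77 724.87   0.  ] [300.23 732.62   0.  ]
0 [235.05  84.1 ] [ 38. 290.]
100 [231.1   61.79] [ 15.05 294.09]
200 [226.71  37.1 ] [-11.85 298.87]
300 [221.84   9.61] [-43.8  304.56]
400 [216.37 -21.19] [-82.39 311.43]
elbow pts [236.94 750.16 300.  ]
top [706.03 655.53   0.  ]
top [665.12 582.6   -0.  ]
top [484.12 631.92   0.  ]
side [494.66 640.1    0.  ]
side [682.07 587.86   0.  ]
tcp in side [184.15  45.6 ] [170.58  -4.69]
```

View pics/lamp.png

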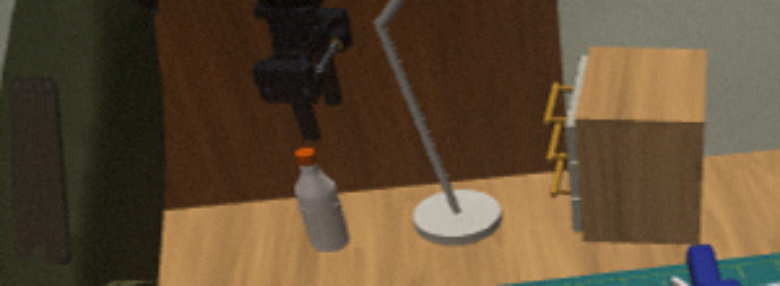

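```bash
python3 -m handwheel '[{"travel":[-15,-58,0],"turn":[0,0,10],"gripper":1},{"travel":[-30,-115,0],"turn":[0,0,20],"gripper":1},{"travel":[-90,-125,0],"turn":[0,0,30],"gripper":1},{"travel":[-150,-135,0],"turn":[0,0,40],"gripper":1},{"travel":[-200,-155,0],"turn":[0,0,43.7],"gripper":1},{"travel":[-250,-190,0],"turn":[0,0,43.7],"gripper":1},{"travel":[-300,-230,0],"turn":[0,0,43.7],"gripper":1},{"travel":[-350,-270,0],"turn":[0,0,43.7],"gripper":1},{"travel":[-400,-310,0],"turn":[0,0,43.7],"gripper":1},{"travel":[-448,-359,0],"turn":[0,0,43.7],"gripper":1},{"travel":[-448,-359,0],"turn":[0,0,43.7],"gripper":1},{"travel":[-448,-359,0],"turn":[0,0,43.7],"gripper":1}]'
```

```text
clock: 1.6
ee_pos: [498.9, 149.2, 238.4]
ee_rot: [-1.518, -2.75, 0.0]
force: [-0.1, 0.5, 0.0]
gripper_width: 88.1
```

```bash
python3 -m handwheel '[{"travel":[-54,-29,0],"turn":[0,0,0],"gripper":1},{"travel":[-108,-57,0],"turn":[0,0,0],"gripper":1},{"travel":[-162,-86,0],"turn":[0,0,0],"gripper":1},{"travel":[-216,-114,0],"turn":[0,0,0],"gripper":1},{"travel":[-270,-143,20],"turn":[0,0,0],"gripper":1},{"travel":[-320,-169,50],"turn":[0,0,0],"gripper":1},{"travel":[-346,-183,90],"turn":[0,0,0],"gripper":1},{"travel":[-346,-183,140],"turn":[0,0,0],"gripper":1},{"travel":[-346,-183,180],"turn":[0,0,0],"gripper":1},{"travel":[-346,-183,180],"turn":[0,0,0],"gripper":1},{"travel":[-346,-183,180],"turn":[0,0,0],"gripper":1}]'
python3 - <<'E'
from m import *
s=manip.grab_frame("side"); crop(s,270,180,150,130,5,"pics/g1.png");o=manip.get_obs();print(o['ee_pos'],o['ee_rot'],proj("side",o['ee_pos']))
E
```

```text
clock: 2.98
ee_pos: [530.6, -239.3, 59.9]
ee_rot: [1.513, 2.752, 0.002]
force: [-0.7, 0.4, -0.1]
gripper_width: 88.1
[ 530.81 -239.9    60.48] [1.51 2.75 0.  ] [351.97 259.85]
```

View pics/g1.png

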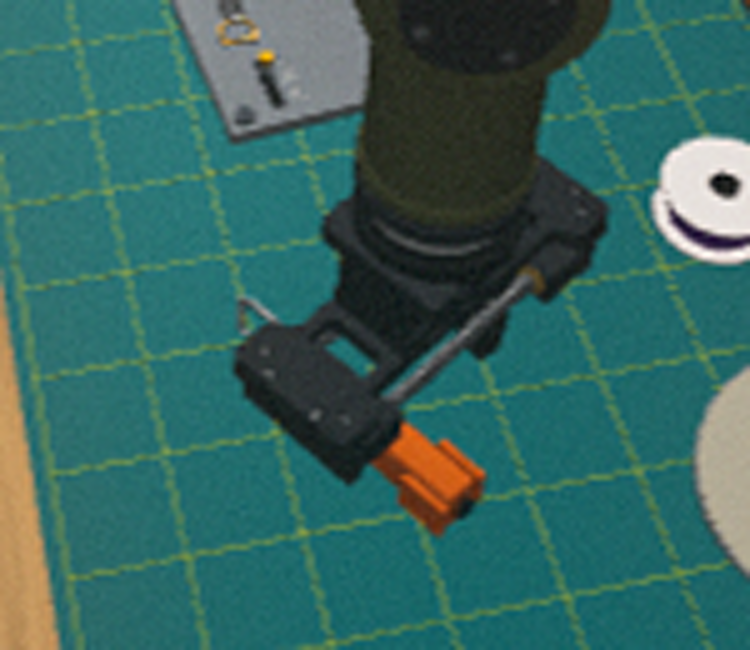

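The side view shows the open jaws over the grip. I descend and close.

```bash
python3 -m handwheel '[{"travel":[0,-2,40],"turn":[0,0,0],"gripper":1},{"travel":[0,-2,55],"turn":[0,0,0],"gripper":1},{"travel":[0,-2,55],"turn":[0,0,0],"gripper":1},{"travel":[0,-2,55],"turn":[0,0,0],"gripper":0},{"travel":[0,-2,55],"turn":[0,0,0],"gripper":-0.3},{"travel":[0,-2,55],"turn":[0,0,0],"gripper":-1},{"travel":[0,-2,55],"turn":[0,0,0],"gripper":-1},{"travel":[0,-2,55],"turn":[0,0,0],"gripper":-1},{"travel":[0,-2,55],"turn":[0,0,0],"gripper":-1}]'
python3 - <<'E'
from m import *
s=manip.grab_frame("side"); crop(s,270,180,150,130,5,"pics/g2.png");o=manip.get_obs();print(o['ee_pos'],o['ee_rot'],o['force'])
E
```

```text
clock: 4.15
ee_pos: [527.4, -241.8, 3.6]
ee_rot: [-1.516, -2.751, -0.0]
force: [-0.1, -1.2, -0.4]
gripper_width: 30.0
[ 527.41 -241.79    3.62] [-1.52 -2.75 -0.  ] [-0.26  0.32  0.36]
```

View pics/g2.png

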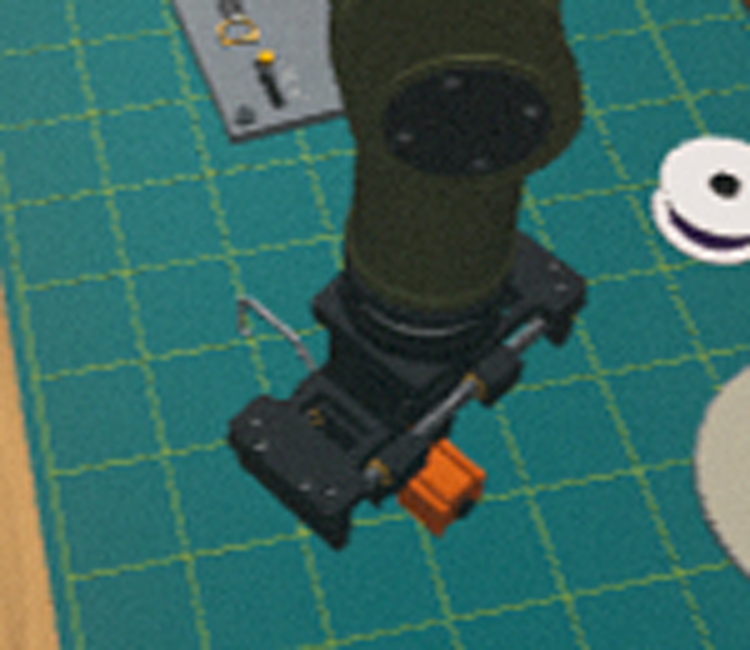

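```bash
python3 -m handwheel '[{"travel":[0,0,0],"turn":[0,0,0],"gripper":-1},{"travel":[0,0,0],"turn":[0,0,0],"gripper":-1},{"travel":[0,0,0],"turn":[0,0,0],"gripper":-1},{"travel":[0,0,0],"turn":[0,0,0],"gripper":-1}]'
```

```text
clock: 4.7
ee_pos: [527.4, -241.8, 3.7]
ee_rot: [-1.516, -2.751, -0.0]
force: [0.0, 0.2, -0.9]
gripper_width: 21.9
```

```bash
python3 -m handwheel '[{"travel":[0,0,-30],"turn":[0,0,0],"gripper":-1},{"travel":[0,0,-60],"turn":[0,0,0],"gripper":-1},{"travel":[25,15,-60],"turn":[0,0,8],"gripper":-1},{"travel":[60,36,-60],"turn":[0,0,16],"gripper":-1},{"travel":[95,58,-60],"turn":[0,0,22],"gripper":-1},{"travel":[130,79,-60],"turn":[0,0,25.7],"gripper":-1},{"travel":[150,91,-60],"turn":[0,0,25.7],"gripper":-1},{"travel":[160.5,97.7,-60],"turn":[0,0,25.7],"gripper":-1},{"travel":[160.5,97.7,-60],"turn":[0,0,25.7],"gripper":-1},{"travel":[160.5,97.7,-60],"turn":[0,0,25.7],"gripper":-1}]'
python3 - <<'E'
from m import *
s=manip.grab_frame("side"); crop(s,285,160,75,60,10,"pics/h1s.png");t=manip.grab_frame("top"); crop(t,260,165,100,75,8,"pics/h1t.png");o=manip.get_obs();print(o['ee_pos'],o['ee_rot'],o['force'],np.degrees(2*np.arctan2(*o['ee_rot'][[1,0]]))%360)
E
```

```text
clock: 5.95
ee_pos: [524.4, -55.6, 63.8]
ee_rot: [2.092, 2.342, -0.001]
force: [-0.1, -0.6, -1.7]
gripper_width: 22.2
[524.33 -55.56  63.73] [ 2.09  2.34 -0.  ] [-0.39  0.81 -1.  ] 96.44495403203203
```

View pics/h1s.png

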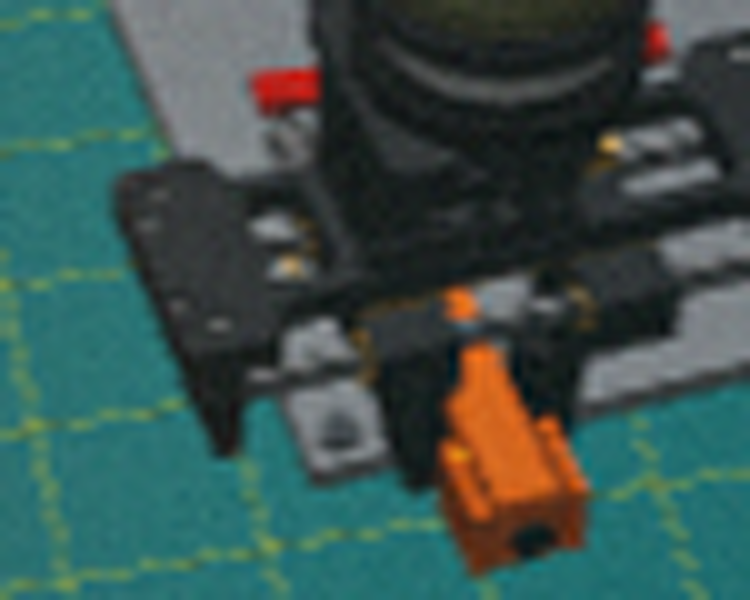

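View pics/h1t.png

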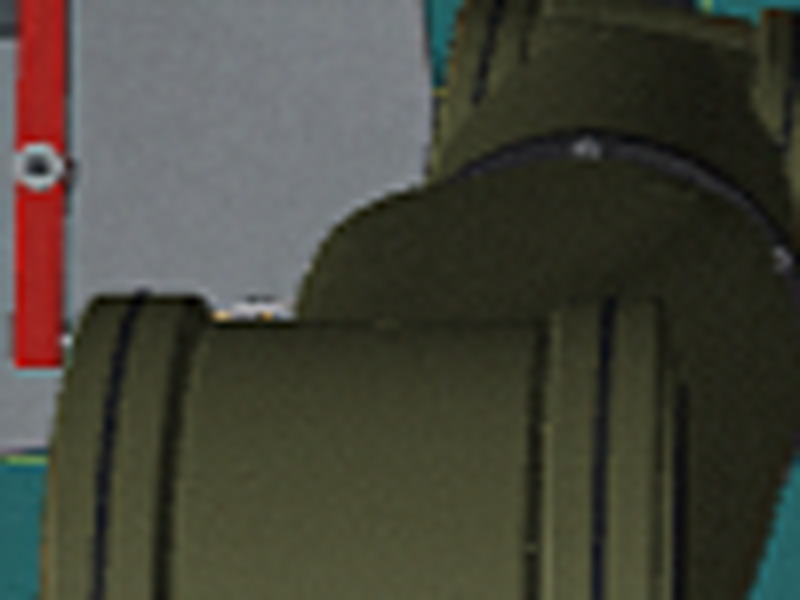

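The arm hides the hook in both views here. I pivot the hand about the hook to heading ≈122°, staying at height, so the side camera can see it.

```bash
python3 -m handwheel '[{"travel":[2,17,0],"turn":[0,0,-8.5],"gripper":-1},{"travel":[6,34,0],"turn":[0,0,-17],"gripper":-1},{"travel":[11.7,51,0],"turn":[0,0,-25.7],"gripper":-1},{"travel":[11.7,51,0],"turn":[0,0,-25.7],"gripper":-1},{"travel":[11.7,51,0],"turn":[0,0,-25.7],"gripper":-1},{"travel":[11.7,51,0],"turn":[0,0,-25.7],"gripper":-1}]'
python3 - <<'E'
from m import *
s=manip.grab_frame("side"); crop(s,285,160,75,60,10,"pics/h2s.png");t=manip.grab_frame("top"); crop(t,260,165,100,75,8,"pics/h2t.png");o=manip.get_obs();a=2*np.arctan2(*o['ee_rot'][[1,0]]);hd=np.array([np.cos(a),np.sin(a),0])
print(o['ee_pos'],o['ee_rot'],o['force'],np.degrees(a)%360)
p=o['ee_pos']+117.7*hd;p[2]+=2.85; up=np.array([0,0,1.])
print("crook",p-3.5*hd,"px leg-top",proj("side",p+29.5*up),"leg foot",proj("side",p-4.5*up),"top",proj("top",p+29.5*up))
E
```

```text
clock: 6.8
ee_pos: [572.6, -37.3, 63.6]
ee_rot: [-1.519, -2.749, 0.002]
force: [-0.3, -1.0, -0.8]
gripper_width: 21.6
[573.04 -36.9   63.68] [-1.52 -2.75  0.  ] [ 0.61  0.21 -1.25] 122.20051071246715
crook [512.19  59.74  66.53] px leg-top [318.52 168.1 ] leg foot [318.39 176.23] top [287.35 204.25]
```

View pics/h2s.png

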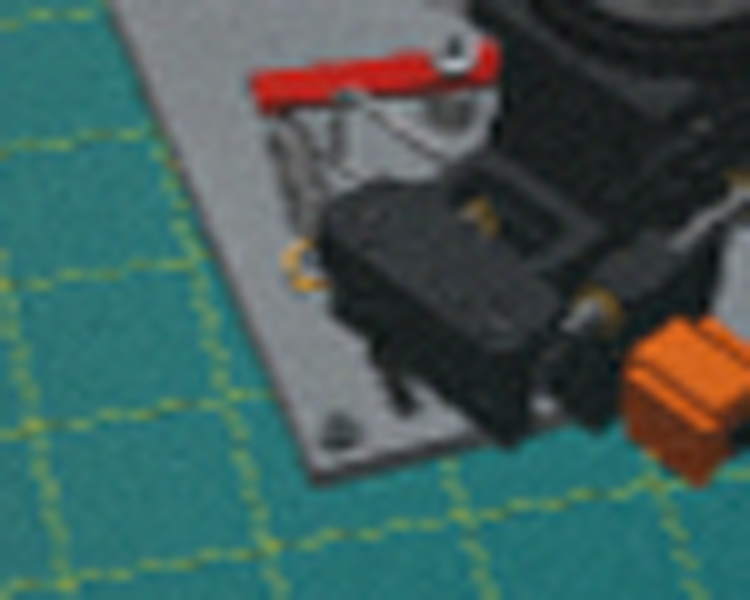

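View pics/h2t.png

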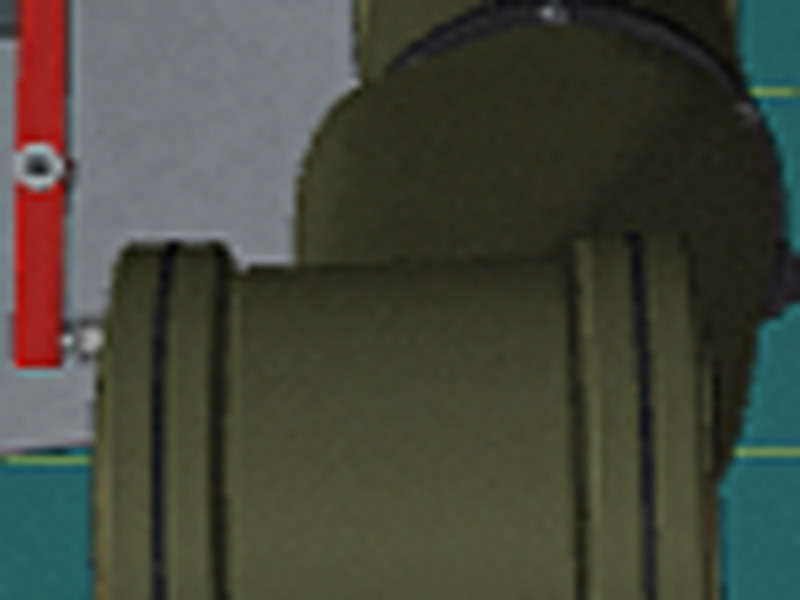

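Run:
```python
from m import *
print("post side",onz("side",285+229/6-.42,120+428/6-.42,30))
# ring outline in side crop ss (6x): corners
r=lambda x,y:onz("side",285+x/6-.42,120+y/6-.42,20)
for p in((178,410),(219,402),(176,388),(207,378),(195,381)):print(p,r(*p))
c=lambda x,y:(285+x/10-.45,160+y/10-.45)
print("legtop from side",onz("side",*c(345,95),96),onz("side",*c(345,95),98)," expected", 573-62.7,-37.1+99.6)
s=cv2.imread("pics/h2s.png")
cv2.imwrite("pics/h2z.png",cv2.resize(s[60:320,220:520],None,fx=2.5,fy=2.5,interpolation=cv2.INTER_CUBIC))
```

```text
post side [517.09  29.98  30.  ]
(178, 410) [496.35  56.39  20.  ]
(219, 402) [518.22  57.65  20.  ]
(176, 388) [498.52  71.85  20.  ]
(207, 378) [515.8   75.62  20.  ]
(195, 381) [509.22  74.77  20.  ]
legtop from side [511.   58.5  96. ] [510.53  56.49  98.  ]  expected 510.3 62.49999999999999
```

View pics/h2z.png

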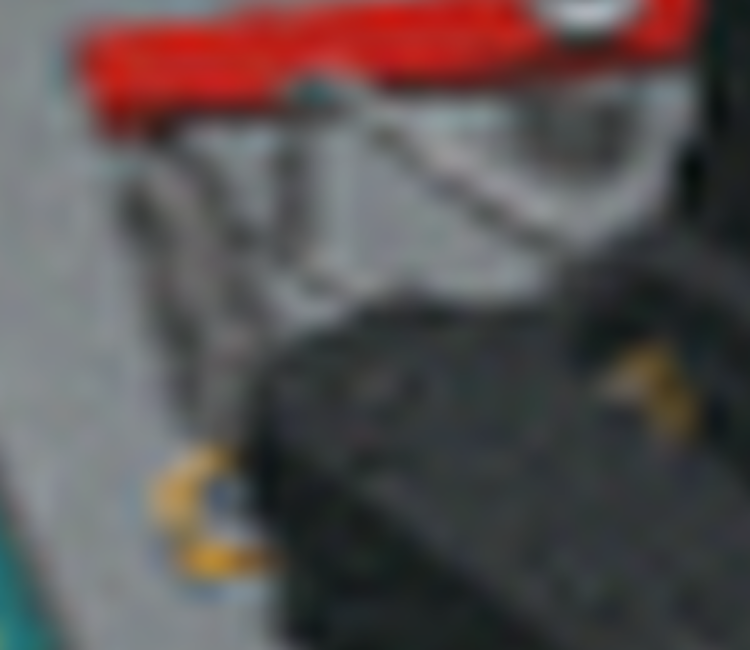

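Run:
```python
from m import *
print(proj("side",[507.9,52.9,20]),tri((317.5,187.6),(293.3,207)))
t=cv2.imread("pics/top0.png");s=cv2.imread("pics/side0.png")
def sat(i): i=i.astype(int); return i[:,:,2]-i[:,:,0]
print(sat(t)[199:214,284:306]); print(sat(s)[180:196,310:328])
```

```text
[318.14 188.17] (array([506.92,  53.14,  22.64]), np.float64(1.4200246752926142))
[[-10  -9  -8  -9  -7  -7  -8  -9  -8  -7  -6  -8  -7  -7  -4 -10 -10 -11
  -11 -12 -10  -9]
 [ -8  -7  -9  -8  -9  -8 -10  -9  -7 -11  -9 -10  -6  -8  -7 -10 -13 -16
  -19 -21 -13 -11]
 [ -8 -10  -7  -9 -10 -10 -10 -10 -11 -10 -10  -9  -9  -8  -8 -13 -13  32
   93  37 -22  -8]
 [ -7 -10 -10 -13 -16 -19 -19 -19 -19 -16 -14 -10  -9  -7  -5 -12  32 153
  177 162  16  -1]
 [ -8 -10 -15   0  76 107 106 105 106  99 -12 -10  -8  -5   0  -3  53 146
  175 161  53  -6]
 [ -8 -14   2  72  65 -13  -9 -13  24  98 -15 -10 -10  -9   0  -2  -9  34
  103  41 -17  -9]
 [ -6  -6  46  89 -15 -15 -13 -18  15 100 -16 -10 -10  -8  -4  -6 -11 -19
  -20 -20 -14  -9]
 [ -6  -3  38  49 -19 -12 -11 -14  13 100 -15 -12 -10  -8  -7 -11 -11 -11
  -11 -10 -10  -8]
 [ -8  -3  -7  -9 -11 -10 -10 -16  13  99 -18 -11 -10  -9  -8  -8  -9 -11
   -7  -9  -9  -9]
 [ -6  -6  38  53 -15 -10 -11 -14  13 100 -16 -10  -7  -8  -9  -8  -8  -9
  -10  -8  -9 -10]
 [ -6  -4  46  90 -22 -15 -15 -20  11 100 -19 -13  -9  -8  -9  -8 -10 -10
   -8 -10 -10 
[... 878 characters left out ...]
-16 -10 -10 -10  -9 -12]
 [ -9 -10 -11   4  43  30  -4   4  43  69 108  72 -17 -13 -14 -11  -5  -5]
 [-10  -8  -8 -13  61 119  79  47  27  13   5 -12 -16 -12 -10 -12  -7  -9]
 [ -4  -9  -9  -9 -13 -16 -15 -13 -13 -12 -14 -11  -3   0  -8 -14 -13 -11]
 [ -9  -6 -10 -10  -8 -11  -9  -7  -4 -10 -13  20  93 133  64 -15 -10  -9]
 [ -6  -7 -13 -11  -9 -12 -12  -9  -8  -9 -13  47 178 225 119 -12 -14  -8]
 [ -5  -8 -11 -12  -8  -9  -6 -11 -11  -9 -10   2  52  70  26  -6  -6  -9]
 [ -2  -7  -9  -9 -10  -9  -8  -9 -12  -7  -5  -8   3  14  -5 -10  -7  -3]
 [-23  -8  -9  -6 -10 -10 -11  -8  -9 -13  -5 -12  -9  -8  -7 -13  -8  -3]
 [-41  -5 -11  -8  -5  -7  -5  -7 -12  -9  -8  -7  -4  -8  -9 -10  -6  -6]]
```

```bash
python3 -m handwheel '[{"travel":[6,-17,0],"turn":[0,0,8.5],"gripper":-1},{"travel":[10,-34,0],"turn":[0,0,17],"gripper":-1},{"travel":[12.4,-51.3,0],"turn":[0,0,25.7],"gripper":-1},{"travel":[12.4,-51.3,0],"turn":[0,0,25.7],"gripper":-1},{"travel":[12.4,-51.3,0],"turn":[0,0,25.7],"gripper":-1},{"travel":[12.4,-51.3,20],"turn":[0,0,25.7],"gripper":-1},{"travel":[12.4,-51.3,30],"turn":[0,0,25.7],"gripper":-1},{"travel":[12.4,-51.3,35],"turn":[0,0,25.7],"gripper":-1},{"travel":[12.4,-51.3,35],"turn":[0,0,25.7],"gripper":-1}]'
```

```text
clock: 8.02
ee_pos: [523.8, -53.3, 28.5]
ee_rot: [-2.09, -2.345, -0.0]
force: [-0.2, -0.3, -0.7]
gripper_width: 22.1
```

```bash
python3 -m handwheel '[{"travel":[-0.3,-0.5,3],"turn":[0,0,0],"gripper":-1},{"travel":[-0.3,-0.5,6],"turn":[0,0,0],"gripper":-1},{"travel":[-0.3,-0.5,9],"turn":[0,0,0],"gripper":-1},{"travel":[-0.3,-0.5,9],"turn":[0,0,0],"gripper":-1}]';python3 -m handwheel '[{"travel":[0,0,2],"turn":[0,0,0],"gripper":-1},{"travel":[0,0,3.5],"turn":[0,0,0],"gripper":-1},{"travel":[0,0,3.5],"turn":[0,0,0],"gripper":-1},{"travel":[0,0,3.5],"turn":[0,0,0],"gripper":-1}]'
python3 - <<'E'
from m import *
import time
s=manip.grab_frame("side"); crop(s,285,160,75,60,10,"pics/h3s.png")
for k in range(1): o=manip.get_obs(); print(o['ee_pos'],o['force'],o['torque'])
E
```

```text
clock: 8.52
ee_pos: [523.1, -53.7, 19.5]
ee_rot: [-2.09, -2.345, 0.0]
force: [-0.0, -0.1, -0.9]
gripper_width: 21.9
clock: 9.02
ee_pos: [523.2, -53.7, 16.2]
ee_rot: [-2.09, -2.345, -0.0]
force: [0.5, 0.1, -0.8]
gripper_width: 22.0
[523.24 -53.73  16.25] [ 0.03  0.56 -2.2 ] [-0.08  0.07 -0.04]
```

View pics/h3s.png

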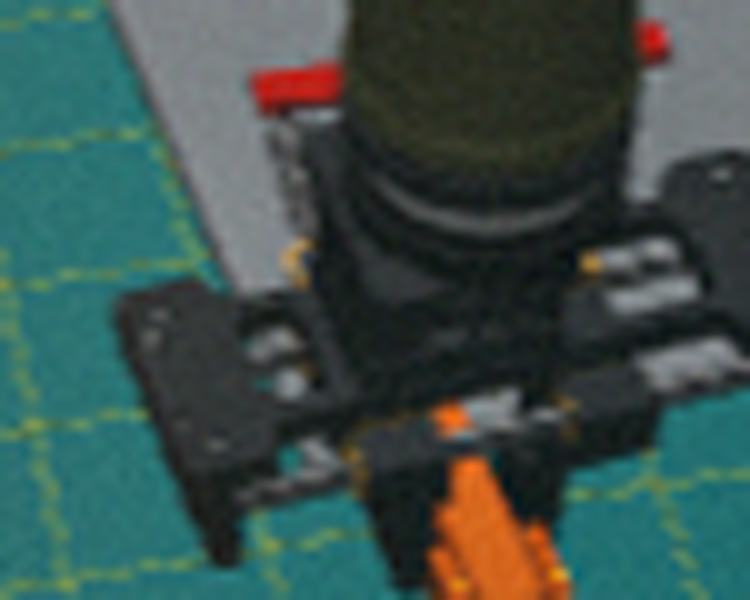

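```bash
python3 -m handwheel '[{"travel":[0,3,0],"turn":[0,0,0],"gripper":-1},{"travel":[0,6,0],"turn":[0,0,0],"gripper":-1},{"travel":[0,9.5,0],"turn":[0,0,0],"gripper":-1},{"travel":[0,12.5,0],"turn":[0,0,0],"gripper":-1},{"travel":[0,12.5,0],"turn":[0,0,0],"gripper":-1},{"travel":[0,12.5,0],"turn":[0,0,0],"gripper":-1}]'
python3 - <<'E'
from m import *
s=manip.grab_frame("side"); crop(s,285,160,75,60,10,"pics/h4s.png")
o=manip.get_obs(); print(o['ee_pos'],o['force'],o['torque'])
E
```

```text
clock: 9.82
ee_pos: [535.5, -52.3, 16.2]
ee_rot: [-2.09, -2.345, 0.0]
force: [0.4, -0.2, -1.2]
gripper_width: 21.9
[535.42 -52.35  16.18] [-0.69 -0.75 -1.85] [-0.06  0.11  0.  ]
```

View pics/h4s.png

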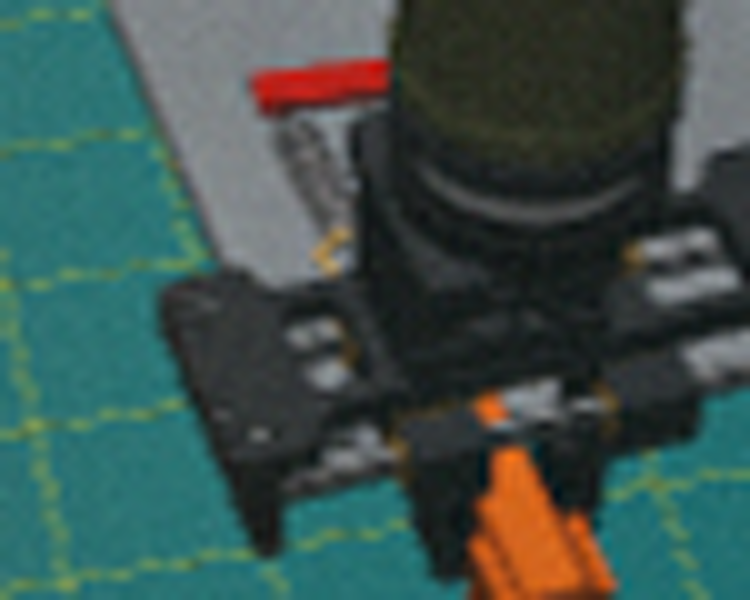

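The hook has swung the ring sideways: its left edge went from crop x≈287 to 320, about 9 mm, so the leg is inside the ring. Now I pull.

```bash
python3 -m handwheel '[{"travel":[-3,0,0],"turn":[0,0,0],"gripper":-1},{"travel":[-6,0,0],"turn":[0,0,0],"gripper":-1},{"travel":[-8,0,0],"turn":[0,0,0],"gripper":-1},{"travel":[-10,0,0],"turn":[0,0,0],"gripper":-1},{"travel":[-10,0,0],"turn":[0,0,0],"gripper":-1},{"travel":[-10,0,0],"turn":[0,0,0],"gripper":-1}]'; python3 -m handwheel '[{"travel":[-2,0,0],"turn":[0,0,0],"gripper":-1},{"travel":[-4,0,0],"turn":[0,0,0],"gripper":-1},{"travel":[-6,0,0],"turn":[0,0,0],"gripper":-1},{"travel":[-6,0,0],"turn":[0,0,0],"gripper":-1},{"travel":[-6,0,0],"turn":[0,0,0],"gripper":-1}]'
python3 - <<'E'
from m import *
s=manip.grab_frame("side"); crop(s,285,160,75,60,10,"pics/h5s.png")
o=manip.get_obs(); print(o['ee_pos'],o['force'],o['torque'])
E
```

```text
clock: 10.62
ee_pos: [536.8, -62.2, 16.2]
ee_rot: [2.09, 2.345, 0.0]
force: [0.4, 0.9, -1.0]
gripper_width: 22.2
clock: 11.25
ee_pos: [537.4, -67.9, 16.2]
ee_rot: [-2.09, -2.345, -0.0]
force: [-0.4, 1.9, -1.7]
gripper_width: 21.1
[537.38 -67.92  16.17] [-0.45  2.42 -2.04] [0.25 0.07 0.04]
```

View pics/h5s.png

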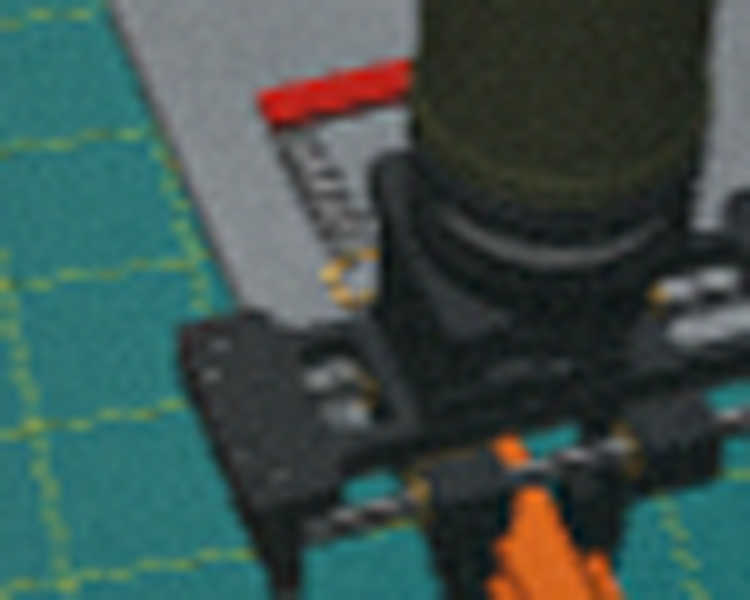

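The ring is hooked: the arm has swung to brake-on and the force is about 2 N. I lift it and pull over the post.

```bash
python3 -m handwheel '[{"travel":[-1,0,-4],"turn":[0,0,0],"gripper":-1},{"travel":[-2,0,-8],"turn":[0,0,0],"gripper":-1},{"travel":[-2.5,0,-12],"turn":[0,0,0],"gripper":-1},{"travel":[-3,0,-16.5],"turn":[0,0,0],"gripper":-1},{"travel":[-3,0,-16.5],"turn":[0,0,0],"gripper":-1},{"travel":[-3,0,-16.5],"turn":[0,0,0],"gripper":-1}]'
python3 - <<'E'
from m import *
s=manip.grab_frame("side"); crop(s,285,160,75,60,10,"pics/h6s.png")
o=manip.get_obs(); print(o['ee_pos'],o['force'],o['torque'])
E
```

```text
clock: 12.05
ee_pos: [537.8, -71.0, 32.7]
ee_rot: [-2.09, -2.345, -0.0]
force: [-1.1, 3.0, -2.8]
gripper_width: 21.6
[537.7  -71.05  32.61] [-0.21  3.19 -2.39] [0.35 0.17 0.05]
```

View pics/h6s.png

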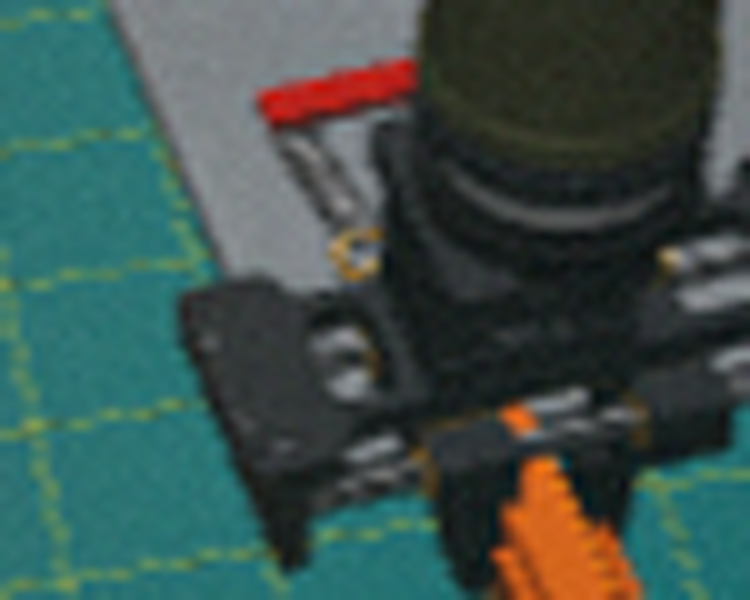

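```bash
python3 -m handwheel '[{"travel":[-2.5,0,0],"turn":[0,0,0],"gripper":-1},{"travel":[-5,0,0],"turn":[0,0,0],"gripper":-1},{"travel":[-7.5,0,0],"turn":[0,0,0],"gripper":-1},{"travel":[-10,0,0],"turn":[0,0,0],"gripper":-1},{"travel":[-12.5,0,0],"turn":[0,0,0],"gripper":-1},{"travel":[-15,0,0],"turn":[0,0,0],"gripper":-1},{"travel":[-17.5,0,0],"turn":[0,0,0],"gripper":-1},{"travel":[-20,0,0],"turn":[0,0,0],"gripper":-1},{"travel":[-21,0,0],"turn":[0,0,0],"gripper":-1},{"travel":[-21,0,0],"turn":[0,0,0],"gripper":-1},{"travel":[-21,0,0],"turn":[0,0,0],"gripper":-1}]'
python3 - <<'E'
from m import *
s=manip.grab_frame("side"); crop(s,285,160,75,60,10,"pics/h7s.png")
t=manip.grab_frame("top"); crop(t,240,165,100,75,8,"pics/h7t.png")
o=manip.get_obs(); print(o['ee_pos'],o['force'],o['torque'])
E
```

```text
clock: 13.48
ee_pos: [539.8, -90.9, 32.5]
ee_rot: [-2.088, -2.345, -0.001]
force: [-1.2, 6.0, -2.5]
gripper_width: 21.7
[539.8  -90.88  32.55] [-0.9   5.26 -3.56] [1.09 0.29 0.07]
```

View pics/h7s.png

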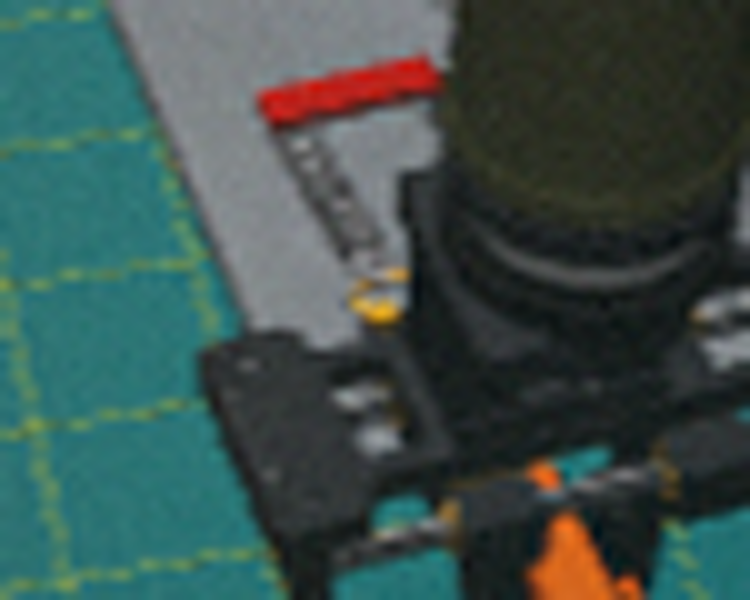

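View pics/h7t.png

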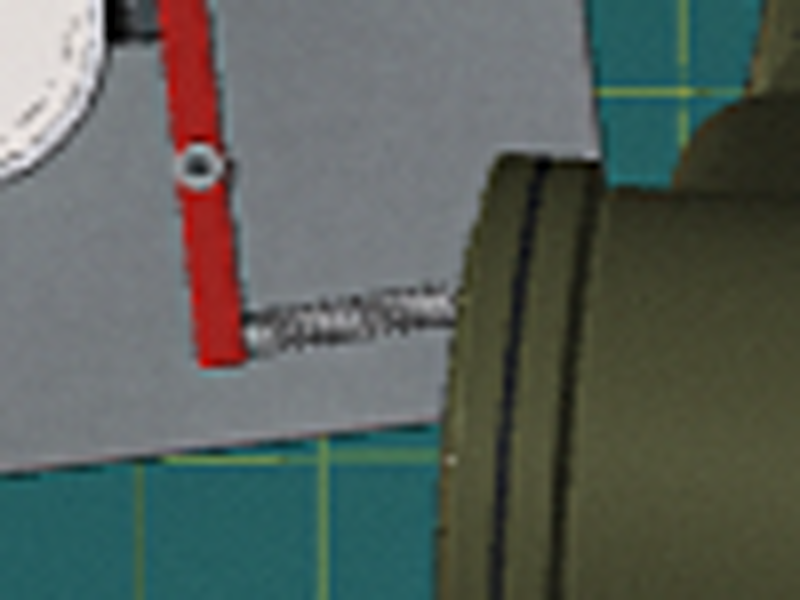

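```bash
cat > ov.py <<'E'
from m import *
def ov(name,out,box=(310,175,26,24),S=30):
    i=cv2.imread(name)
    o=manip.get_obs();a=2*np.arctan2(*o['ee_rot'][[1,0]]);h=np.array([np.cos(a),np.sin(a),0])
    x,y,w,hh=box;z=cv2.resize(i[y:y+hh,x:x+w],None,fx=S,fy=S,interpolation=cv2.INTER_CUBIC)
    P=lambda p:tuple(int(k) for k in ((proj("side",p)-[x,y]+.5)*S))
    ck=o['ee_pos']+114.2*h;ck[2]+=2.85
    ex=np.array([.9935,.1135,0]);ey=np.array([-.1135,.9935,0])
    cv2.circle(z,P(ck),4,(0,0,255),-1)
    for off in (6.5,):
        c=ck-off*ex
        pts=[P(c+ex*u+ey*v) for u,v in((-10,0),(10,0),(10,11),(4,17),(-4,17),(-10,11))]
        cv2.polylines(z,[np.array(pts)],True,(255,0,0),1)
    cv2.circle(z,P([517.4,29.2,30]),4,(0,255,0),-1)
    cv2.imwrite(out,z);print(ck)
E
python3 - <<'E'
from ov import *
s=manip.grab_frame("side");cv2.imwrite("pics/h8.png",s[:,:,::-1]);ov("pics/h8.png","pics/h8o.png")
E
```

```text
[526.58  22.55  35.36]
```

View pics/h8o.png

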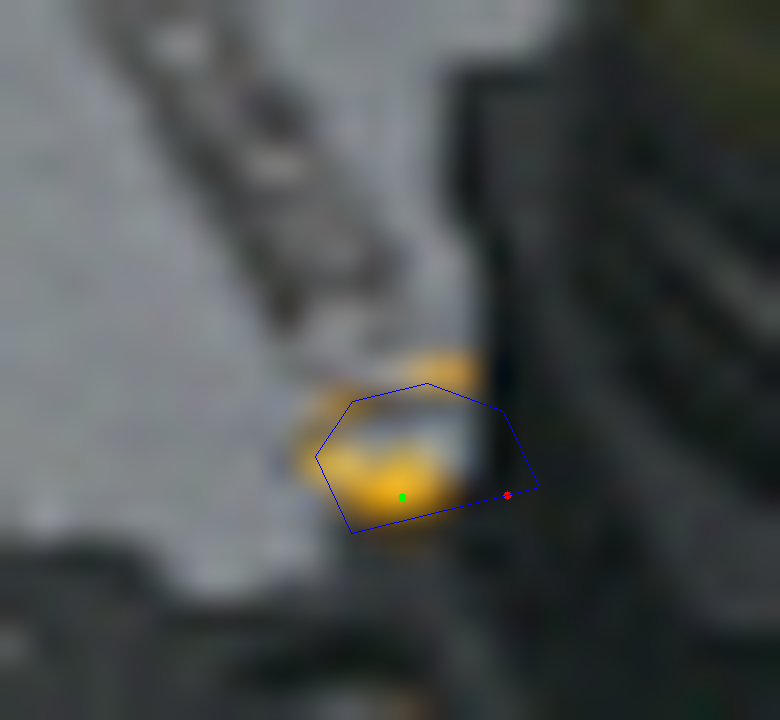

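The overlay puts the post head (400,490) inside the ring outline, with the bar past it. I pull 1 mm more and lower.

```bash
python3 -m handwheel '[{"travel":[-1,0,0],"turn":[0,0,0],"gripper":-1},{"travel":[-1,0,2],"turn":[0,0,0],"gripper":-1},{"travel":[-1,0,4],"turn":[0,0,0],"gripper":-1},{"travel":[-1,0,6],"turn":[0,0,0],"gripper":-1},{"travel":[-1,0,6],"turn":[0,0,0],"gripper":-1},{"travel":[-1,0,6],"turn":[0,0,0],"gripper":-1}]'
python3 -m handwheel '[{"travel":[0,0,2],"turn":[0,0,0],"gripper":-1},{"travel":[0,0,4],"turn":[0,0,0],"gripper":-1},{"travel":[0,0,6],"turn":[0,0,0],"gripper":-1},{"travel":[0,0,8],"turn":[0,0,0],"gripper":-1},{"travel":[0,0,8],"turn":[0,0,0],"gripper":-1},{"travel":[0,0,8],"turn":[0,0,0],"gripper":-1}]'
python3 - <<'E'
from ov import *
s=manip.grab_frame("side");cv2.imwrite("pics/h9.png",s[:,:,::-1]);ov("pics/h9.png","pics/h9o.png");o=manip.get_obs(); print(o['ee_pos'],o['force'],o['torque'])
E
```

```text
clock: 14.38
ee_pos: [539.9, -91.8, 26.5]
ee_rot: [-2.088, -2.345, -0.001]
force: [-1.4, 6.4, -2.4]
gripper_width: 21.8
clock: 15.12
ee_pos: [540.0, -91.8, 18.6]
ee_rot: [-2.088, -2.345, -0.001]
force: [-1.3, 5.5, -1.5]
gripper_width: 21.7
[526.74  21.63  21.44]
[539.95 -91.81  18.59] [-1.05  6.53 -2.  ] [1.19 0.28 0.07]
```

View pics/h9o.png

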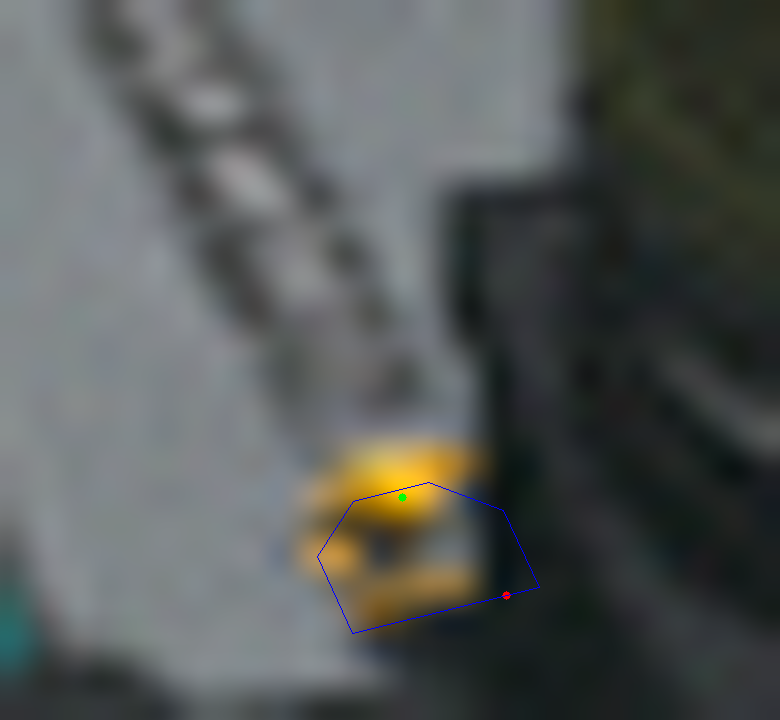

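```bash
python3 -m handwheel '[{"travel":[0,0,1.5],"turn":[0,0,0],"gripper":-1},{"travel":[1,0,1.5],"turn":[0,0,0],"gripper":-1},{"travel":[2,0,1.5],"turn":[0,0,0],"gripper":-1},{"travel":[2,0,1.5],"turn":[0,0,0],"gripper":-1},{"travel":[2,0,1.5],"turn":[0,0,0],"gripper":-1}]'
python3 -m handwheel '[{"travel":[0.7,0,0],"turn":[0,0,0],"gripper":-1},{"travel":[1.5,0,0],"turn":[0,0,0],"gripper":-1},{"travel":[1.5,0,0],"turn":[0,0,0],"gripper":-1}]'
python3 -m handwheel '[{"travel":[0.7,0,0],"turn":[0,0,0],"gripper":-1},{"travel":[1.5,0,0],"turn":[0,0,0],"gripper":-1},{"travel":[1.5,0,0],"turn":[0,0,0],"gripper":-1}]'
python3 - <<'E'
from ov import *
s=manip.grab_frame("side");cv2.imwrite("pics/h10.png",s[:,:,::-1]);ov("pics/h10.png","pics/h10o.png");o=manip.get_obs(); print(o['ee_pos'],o['force'],o['torque'])
E
```

```text
clock: 15.8
ee_pos: [539.8, -90.0, 17.1]
ee_rot: [-2.088, -2.345, -0.001]
force: [-1.5, 4.7, -1.4]
gripper_width: 21.4
clock: 16.18
ee_pos: [539.7, -88.6, 17.2]
ee_rot: [-2.088, -2.345, -0.001]
force: [-1.2, 6.5, -1.7]
gripper_width: 21.9
clock: 16.55
ee_pos: [539.6, -87.4, 17.2]
ee_rot: [-2.089, -2.345, -0.001]
force: [-1.4, 5.8, -2.2]
gripper_width: 21.4
[526.41  26.04  20.03]
[539.57 -87.4   17.18] [-0.58  5.5  -1.64] [0.99 0.3  0.05]
```

View pics/h10o.png

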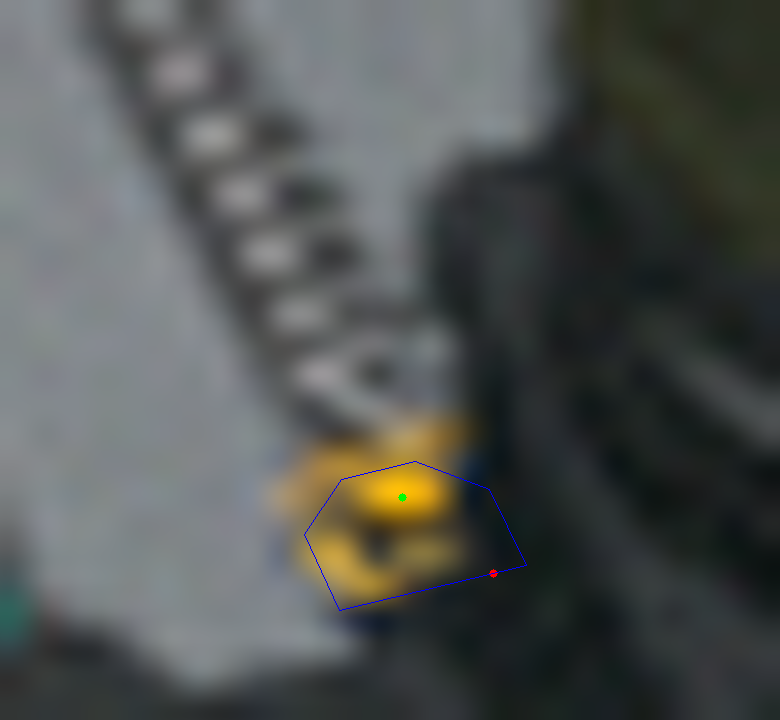

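```bash
python3 -m handwheel '[{"travel":[0.7,0,0],"turn":[0,0,0],"gripper":-1},{"travel":[1.5,0,0],"turn":[0,0,0],"gripper":-1},{"travel":[1.5,0,0],"turn":[0,0,0],"gripper":-1}]'
python3 -m handwheel '[{"travel":[0.7,0,0],"turn":[0,0,0],"gripper":-1},{"travel":[1.5,0,0],"turn":[0,0,0],"gripper":-1},{"travel":[1.5,0,0],"turn":[0,0,0],"gripper":-1}]'
python3 - <<'E'
from ov import *
s=manip.grab_frame("side");cv2.imwrite("pics/h11.png",s[:,:,::-1]);ov("pics/h11.png","pics/h11o.png");o=manip.get_obs(); print(o['ee_pos'],o['force'],o['torque'])
E
```

```text
clock: 16.98
ee_pos: [539.6, -86.9, 17.2]
ee_rot: [2.09, 2.345, -0.0]
force: [-1.3, 3.8, -1.4]
gripper_width: 21.9
clock: 17.35
ee_pos: [539.9, -86.1, 17.3]
ee_rot: [2.09, 2.343, -0.0]
force: [-0.5, 0.4, -0.5]
gripper_width: 21.8
[526.96  27.46  20.22]
[539.93 -86.    17.37] [ 0.39  0.74 -0.58] [-0.08  0.05  0.02]
```

View pics/h11o.png

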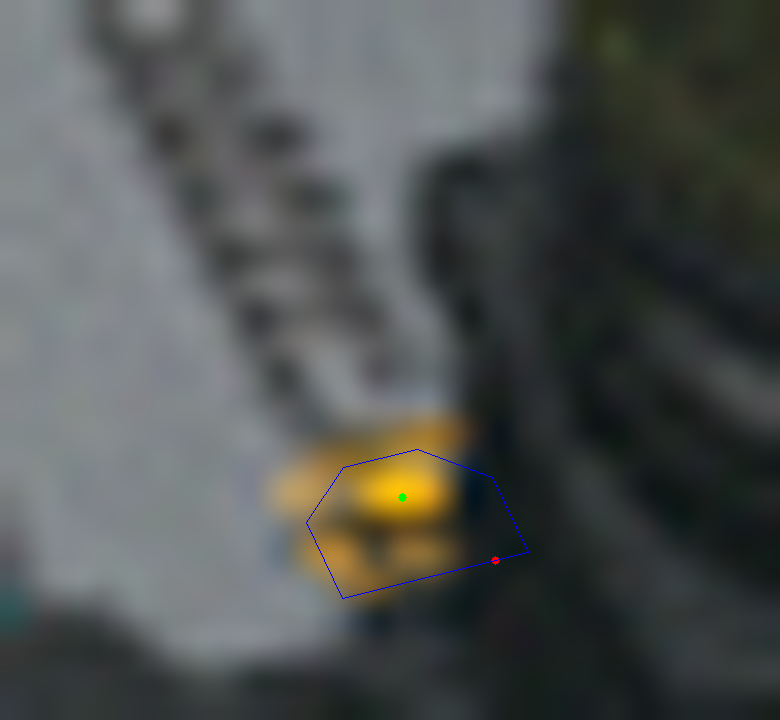

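The load has gone over to the post: Fy dropped from about 5.8 N to about 0.5 N. In the picture the ring lies round the post, below the yellow head at (400,490). Next I slide the toe out forward.

```bash
python3 -m handwheel '[{"travel":[0,0,1],"turn":[0,0,0],"gripper":-1},{"travel":[1.5,-0.3,1],"turn":[0,0,0],"gripper":-1},{"travel":[3,-0.5,1],"turn":[0,0,0],"gripper":-1},{"travel":[4,-0.7,1],"turn":[0,0,0],"gripper":-1},{"travel":[4,-0.7,1],"turn":[0,0,0],"gripper":-1}]'
python3 -m handwheel '[{"travel":[1,0,0],"turn":[0,0,0],"gripper":-1},{"travel":[1.5,0,0],"turn":[0,0,0],"gripper":-1},{"travel":[1.5,0,0],"turn":[0,0,0],"gripper":-1}]'
python3 - <<'E'
from ov import *
s=manip.grab_frame("side");cv2.imwrite("pics/h12.png",s[:,:,::-1]);ov("pics/h12.png","pics/h12o.png");o=manip.get_obs(); print(o['ee_pos'],o['force'],o['torque'])
E
```

```text
clock: 18.02
ee_pos: [538.3, -81.0, 16.2]
ee_rot: [-2.09, -2.345, -0.0]
force: [-0.4, 0.3, 0.0]
gripper_width: 21.5
clock: 18.4
ee_pos: [538.1, -79.6, 16.2]
ee_rot: [-2.09, -2.345, -0.0]
force: [-0.1, 0.3, -0.6]
gripper_width: 21.8
[525.02  33.77  19.04]
[538.1  -79.68  16.19] [ 0.33 -0.13 -1.96] [-0.08  0.08  0.04]
```

View pics/h12o.png

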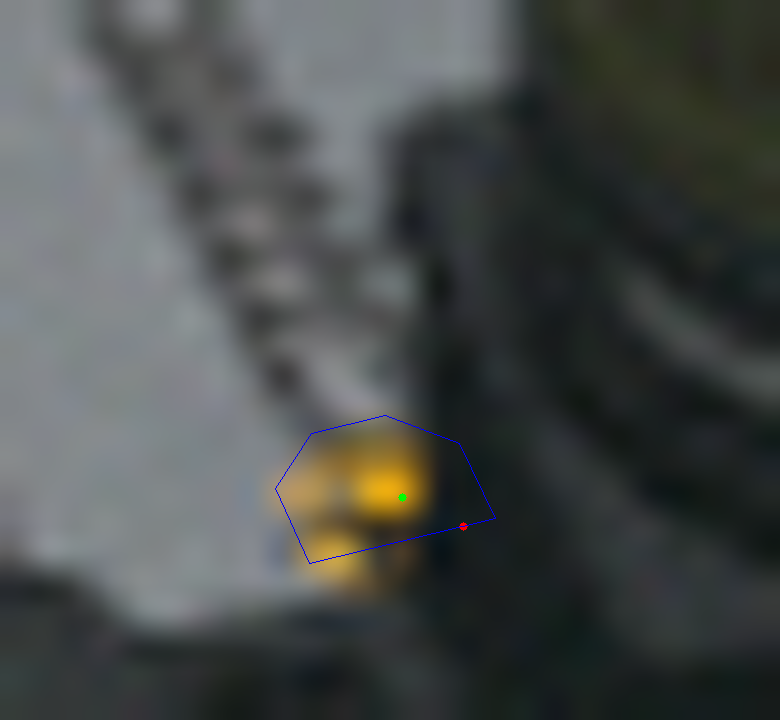

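```bash
python3 -m handwheel '[{"travel":[0,0,-1.5],"turn":[0,0,0],"gripper":-1},{"travel":[0,0,-3],"turn":[0,0,0],"gripper":-1},{"travel":[0,0,-4],"turn":[0,0,0],"gripper":-1},{"travel":[0,0,-4],"turn":[0,0,0],"gripper":-1}]'
python3 -m handwheel '[{"travel":[0,0,-1.5],"turn":[0,0,0],"gripper":-1},{"travel":[0,0,-3],"turn":[0,0,0],"gripper":-1},{"travel":[0,0,-4],"turn":[0,0,0],"gripper":-1},{"travel":[0,0,-4],"turn":[0,0,0],"gripper":-1}]'
python3 - <<'E'
from ov import *
s=manip.grab_frame("side");cv2.imwrite("pics/h13.png",s[:,:,::-1]);ov("pics/h13.png","pics/h13o.png");o=manip.get_obs(); print(o['ee_pos'],o['force'],o['torque'])
E
```

```text
clock: 18.95
ee_pos: [538.2, -79.7, 20.3]
ee_rot: [2.09, 2.345, 0.0]
force: [-0.1, 0.6, -1.4]
gripper_width: 21.5
clock: 19.45
ee_pos: [538.1, -79.7, 24.3]
ee_rot: [2.09, 2.345, 0.0]
force: [-0.3, -0.2, -0.3]
gripper_width: 21.7
[525.02  33.74  27.09]
[538.1  -79.7   24.24] [ 0.46  0.28 -1.08] [-0.09  0.05  0.04]
```

View pics/h13o.png

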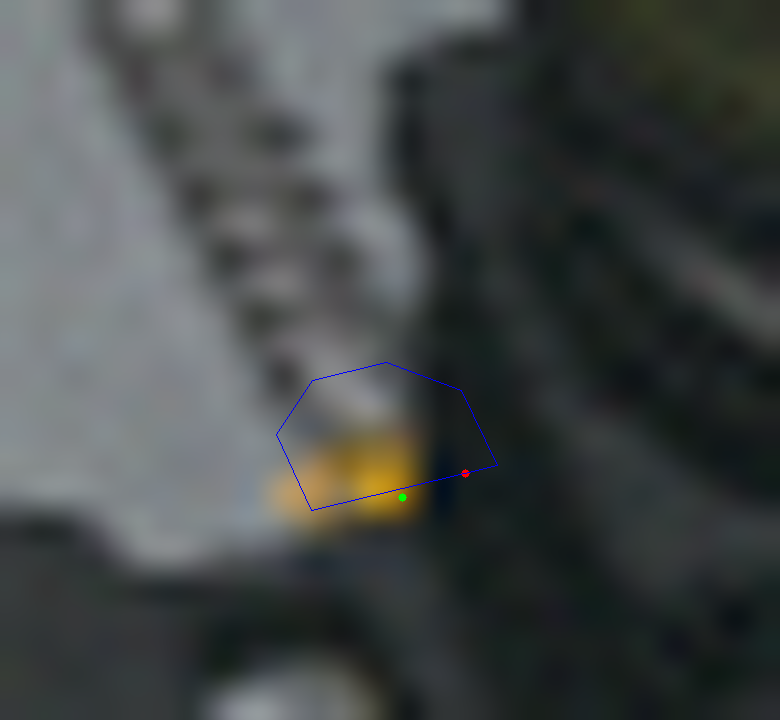

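```bash
python3 -m handwheel '[{"travel":[0,0,-2],"turn":[0,0,0],"gripper":-1},{"travel":[0,0,-4],"turn":[0,0,0],"gripper":-1},{"travel":[0,0,-6],"turn":[0,0,0],"gripper":-1},{"travel":[0,0,-9],"turn":[0,0,0],"gripper":-1},{"travel":[0,0,-14],"turn":[0,0,0],"gripper":-1},{"travel":[0,0,-22],"turn":[0,0,0],"gripper":-1},{"travel":[0,0,-35],"turn":[0,0,0],"gripper":-1},{"travel":[0,0,-50],"turn":[0,0,0],"gripper":-1},{"travel":[0,0,-50],"turn":[0,0,0],"gripper":-1}]'
```

```text
clock: 20.62
ee_pos: [539.1, -79.8, 75.8]
ee_rot: [2.089, 2.343, 0.003]
force: [0.1, -0.4, -1.8]
gripper_width: 21.9
```

```bash
python3 -m handwheel '[{"travel":[-40,-8,0],"turn":[0,0,0],"gripper":-1},{"travel":[-85,-20,0],"turn":[0,0,0],"gripper":-1},{"travel":[-130,-35,0],"turn":[0,0,0],"gripper":-1},{"travel":[-165,-46,0],"turn":[0,0,0],"gripper":-1},{"travel":[-165,-46,0],"turn":[0,0,0],"gripper":-1},{"travel":[-165,-46,30],"turn":[0,0,0],"gripper":-1},{"travel":[-165,-46,55],"turn":[0,0,0],"gripper":-1},{"travel":[-165,-46,60],"turn":[0,0,0],"gripper":-1},{"travel":[-165,-46,60],"turn":[0,0,0],"gripper":-1}]'
python3 - <<'E'
from m import *
s=manip.grab_frame("side");cv2.imwrite("pics/h14.png",s[:,:,::-1]); crop(s,285,150,130,110,6,"pics/h14s.png")
t=manip.grab_frame("top"); crop(t,240,165,100,75,8,"pics/h14t.png")
E
```

```text
clock: 21.75
ee_pos: [511.5, -248.0, 14.3]
ee_rot: [-2.089, -2.346, -0.001]
force: [0.3, 0.2, -0.7]
gripper_width: 21.8
```

View pics/h14s.png

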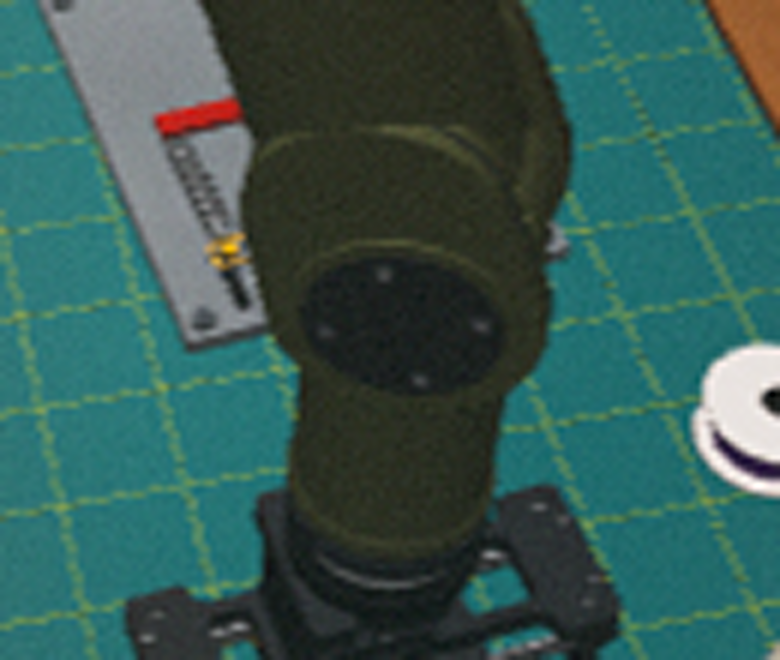

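View pics/h14t.png

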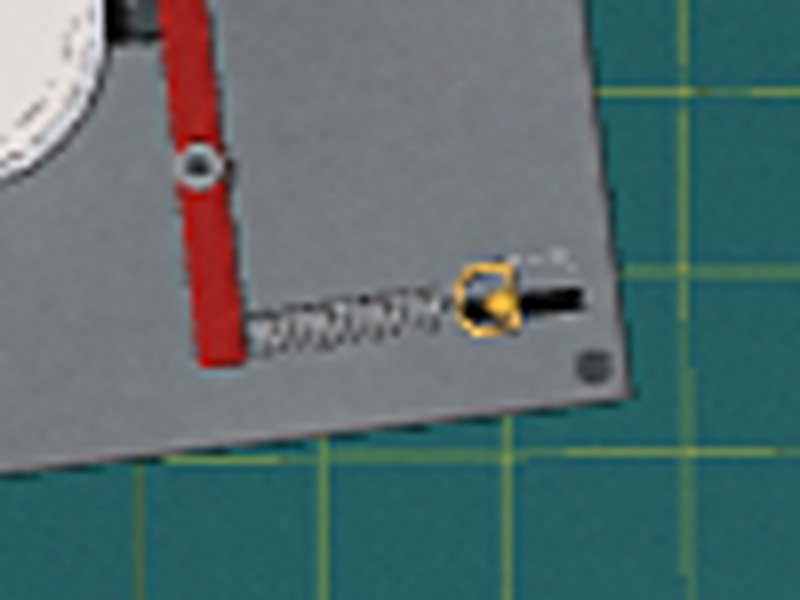

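The ring sits round the post, top crop (497,300), with the head above the bar and the brake on. I lay the puller down.

```bash
python3 -m handwheel '[{"travel":[0,0,5],"turn":[0,0,0],"gripper":-1},{"travel":[0,0,8],"turn":[0,0,0],"gripper":-1},{"travel":[0,0,10],"turn":[0,0,0],"gripper":-1},{"travel":[0,0,10],"turn":[0,0,0],"gripper":-1},{"travel":[0,0,10],"turn":[0,0,0],"gripper":0},{"travel":[0,0,10],"turn":[0,0,0],"gripper":0},{"travel":[0,0,10],"turn":[0,0,0],"gripper":0},{"travel":[0,0,10],"turn":[0,0,0],"gripper":0},{"travel":[0,0,10],"turn":[0,0,0],"gripper":0}]'
```

```text
clock: 22.98
ee_pos: [511.3, -248.9, 4.2]
ee_rot: [2.09, 2.345, 0.0]
force: [0.0, -0.3, -0.3]
gripper_width: 43.9
```

```bash
python3 -m handwheel '[{"travel":[0,0,-20],"turn":[0,0,0],"gripper":0},{"travel":[0,0,-60],"turn":[0,0,0],"gripper":0},{"travel":[0,0,-120],"turn":[0,0,0],"gripper":0},{"travel":[-60,0,-170],"turn":[0,0,0],"gripper":0},{"travel":[-120,0,-200],"turn":[0,0,0],"gripper":0},{"travel":[-150,0,-200],"turn":[0,0,0],"gripper":0},{"travel":[-150,0,-200],"turn":[0,0,0],"gripper":0},{"travel":[-150,0,-200],"turn":[0,0,0],"gripper":0}]'
python3 - <<'E'
from m import *
s=manip.grab_frame("side");cv2.imwrite("pics/f_s.png",s[:,:,::-1])
t=manip.grab_frame("top");cv2.imwrite("pics/f_t.png",t[:,:,::-1]);crop(s,300,165,50,40,15,"pics/f_sc.png")
E
```

```text
clock: 23.98
ee_pos: [528.2, -396.8, 204.6]
ee_rot: [-2.089, -2.345, -0.002]
force: [0.3, 0.8, 0.1]
gripper_width: 43.8
```

View pics/f_s.png

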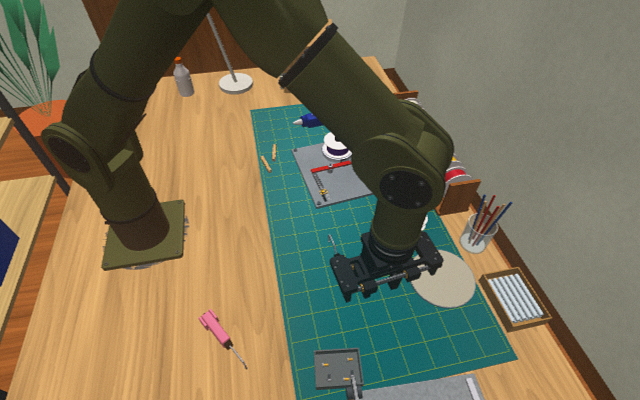

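View pics/f_t.png

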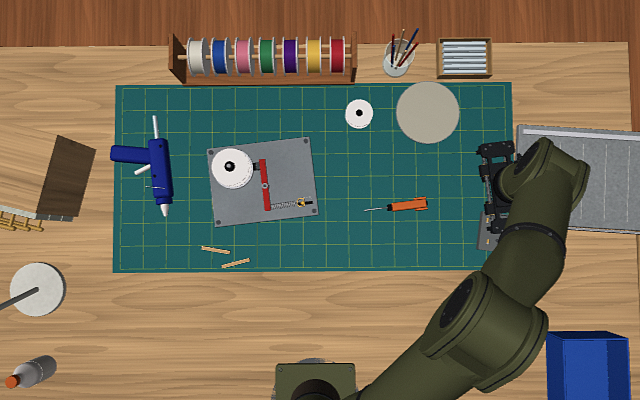

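View pics/f_sc.png

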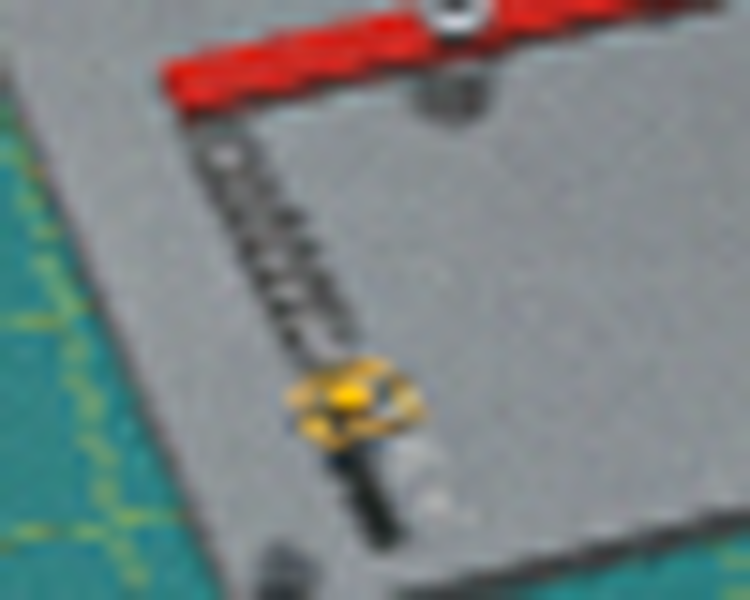

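The final view shows the ring round the post under its head and the brake on. The puller lies at top (408,204) on the mat, and the other things have not moved. I hand it in.

```bash
python3 -c "
from plant import manip
print(manip.hand_in())"
```

```text
the job is handed in; nothing more can be done
None
```

The brake spring is back on its yellow-headed post and the job is handed in; the hand-in reports no verdict.

- **What I did:** I gripped the orange puller and hooked the D-ring off-centre, so the hook's leg could pass beside the post. I stretched the spring about 25 mm, lifted the ring over the head and lowered it. Then I eased the load onto the post: the measured pull fell from about 6 N to near 0. I slid the toe out, lifted the hook clear without resistance and laid the puller on the mat.
- **Last checks:** Both cameras show the ring round the post below the head, the spring stretched and the brake arm swung to brake-on. The puller lies free on the mat, over 100 mm from the slot. The other things on the mat look unmoved where they were in view. The clock read about 24 s, against the limit of 72 s.
- **Doubtful points:** While pulling, the arm hid the hook in both cameras, so I worked by dead reckoning and force. The side-view overlay disagreed with that by about 1 pixel (2 mm). The ring's height on the post was judged by eye only.

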